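# Bring the missed bar under the soap stamp

### The arm

A 6-joint arm with a two-finger parallel gripper is mounted at the origin on the work surface. World frame = base frame: x ahead of the robot, y to its left, z up, the work surface at z = 0. Lengths are in m, angles in rad, forces in N, time in s.
With the tool pointing down it reaches from about 0.225 to 0.725 m from the base axis. Payload 3.1 kg.
Tool frame: the origin (TCP) lies between the finger pads; the fingertips stand 8 mm ahead of it and the grasp point (between the pads) lies 11 mm behind it; z points along the fingers, y is the line along which they close (so a half turn about z gives the same grasp; the last joint's range is limited). The gripper opens to 85 mm and grips with 20 to 120 N. Pads are 22 mm wide; open, the fingers measure 114 mm over their backs; the gripper's body (76 mm by 85 mm) begins 54 mm behind the grasp point. The pads swing forward as they close: fully open they stand 13 mm farther back than shut.
Start: joints at [-1.247, 0.048, 0.099, 1.622, 0, 1.443], TCP at [0.229, -0.472, 0.239] pointing down, gripper open.
Joint ranges: [-2.91, 2.91], [-0.99, 1.94], [-1.21, 1.42], [-2.12, 2.29], [-1.49, 1.47], [-3.14, 3.14]. Speed limits (rad/s): [2.79, 2.79, 3.14, 3.14, 3.14, 3.14].

### API

Orientations are given as a rotation vector (axis times angle).
In Python, from cell import sense, get_image, calibration, job_done gives the robot as it stands.
- The arm moves only by the shell command python3 -m crank 'ROWS' [FORCE]. ROWS is a JSON object of lists of equal length, an entry for each row: "dp": the shift along the tool's x, y, z in m, a list of three; "delta_rot": the turn, a rotation vector about the tool's x, y, z in rad, a list of three; "gripper": the closure, from 0 (fully open) to 1 (shut). In form: {"dp": [[tx, ty, tz], ...], "delta_rot": [[wx, wy, wz], ...], "gripper": [gripper, ...]}. A call has 1 to 5 rows; each row is the pose to reach, as a shift and turn from the pose commanded when the call began, along the tool's axes at that moment; what a row does not reach only later rows make up. A row lasts 1/12 s, in which the tool goes at most 41.7 mm and 7.16 degrees, less where a joint would pass 70% of its speed; a pose out of reach is approached as far as the arm can. A call with a gripper value outside its range is refused whole. The fingers move at their own pace and stop on an object; FORCE is the grip in N (left out, the last holds). Time passes only in rows, so rows that repeat a pose let the fingers close. It gives the time, the measured TCP pose, the force, the opening and the grip force at its end, in the units of the state.
- sense(): the state, without advancing time (a new reading comes with each control period).
- get_image(name): name is "scene" or "top" or "wrist"; returns the picture (384x512x3 uint8, blue, green, red); there is no depth.
- calibration(name): a dict with "mtx" (3x3 intrinsics, pixels), "origin" and "orientation" of the camera in the world. Camera axes: x right, y down, z forward; pixel columns grow to the right and rows downward; lengths in m; the calibration is good to about 2 mm. A picture is of the moment at which its call begins: read the wrist's pose just before it. calibration takes no time and is no camera call; for the wrist camera it gives the pose at the moment of the call.
- job_done(): hands the job in; it is judged then, once.
The state is a dict: "t": time; "joint_positions": joint angles; "qd": joint speeds; "joint_efforts": joint torques, N m; "eef_pos": TCP position; "tool_rot": TCP orientation; "force": force on the tool from outside, world axes, zero at the start; "torque": the same for the moment, N m; "grip_width": finger opening in m; "grip_force": force on a finger pad.
Only numpy, scipy, OpenCV 4.12 (cv2) and the standard library are available. Lean on these libraries where they do the work, as an engineer would, in place of code of your own. Each camera call takes 0.05 s, during which the arm holds its last target. There are 200 camera calls.

### The job

One bar on the soap press's four-place turntable was missed and is still unstamped: the taller, plain, sharp-edged block. First lift away the one thing (the bottle or the carton) that stands in the sweep of the turntable's push handles and stand it upright on the bench top clear of them; then push the turntable round, either way, until it has clicked home with the unstamped bar squarely under the stamp. Do not touch the soap in the turntable, do not let the turntable run into anything, and leave everything else on the bench where it is.

Things in the scene. Friction and masses are not known exactly. Their poses are not given: they have to be found in the camera images.
- press: hand soap-stamping press with a round four-place turntable (dial), fixed to the bench. Origin: on the dial's vertical axis at bench height; x points from the dial to the press column, z up. In this frame: base slab x -100 to 340, y +-85, 22 mm high, under the dial; head x 30 to 245, y +-37, 190 to 290 mm above the bench; hand lever (not used) x 95 to 200, y 37 to 80, 225 to 416 mm high
- column (a point): foot of the press's grey column at bench height: the column is 75 (press x) by 100 mm (press y), 292 mm high
- hub (a point): centre of the dial on its top face, 66 mm above the bench; turns with the dial. Dial: aluminium disc 250 mm across with a steel hub 20 mm high, and four square white nests (70 mm outside, 60 inside, rim 81 mm above the bench) centred 80 mm from the axis along the hub's +-x and +-y; each holds a soap bar. Handles stick out midway between nests and sweep a circle of 198 mm radius
- dial (a joint): turning of the dial in rad, anticlockwise from above positive, endless both ways, 0 at the start (within 0.02). A sprung roller on a four-lobed cam clicks it home at each quarter turn (0, +-1.571 ...); up to about 7 N on a handle moves it. Let go within about 0.4 rad of a click position it runs home by itself; near the midpoint it may stay. Nothing holds it from being pushed past
- stamp (a point): middle of the stamp's square lower face, 141 mm above the bench, 80 mm from the dial axis on the press side; it does not move
- handle0 (a point): push handle 0 of the turntable, 45 degrees anticlockwise (from above) of the press x axis when joint dial reads 0. Point on the rod's axis, 150 mm from the dial axis, 60 mm above the bench; turns with the dial. Level steel rod 12 mm thick along a radius, bare from the dial's rim (125 mm) to a black ball 26 mm across centred at 185 mm
- handle1 (a point): push handle 1 of the turntable, 135 degrees anticlockwise (from above) of the press x axis when joint dial reads 0. Point on the rod's axis, 150 mm from the dial axis, 60 mm above the bench; turns with the dial. Same shape as handle0
- handle2 (a point): push handle 2 of the turntable, 225 degrees anticlockwise (from above) of the press x axis when joint dial reads 0. Point on the rod's axis, 150 mm from the dial axis, 60 mm above the bench; turns with the dial. Same shape as handle0
- handle3 (a point): push handle 3 of the turntable, 315 degrees anticlockwise (from above) of the press x axis when joint dial reads 0. Point on the rod's axis, 150 mm from the dial axis, 60 mm above the bench; turns with the dial. Same shape as handle0
- blank: the unstamped soap bar: plain olive block 58 x 58 x 48 mm high with sharp edges, loose in one of the dial's nests, never in the one under the stamp at the start. Origin: centre of its underside
- stamped0: a stamped soap bar, olive, 58 x 58 x 38 mm high, pillow-edged with a raised round emblem on top, loose in a nest of the dial (the one under the stamp at the start). Origin: centre of its underside
- stamped1: a stamped soap bar, olive, 58 x 58 x 38 mm high, pillow-edged with a raised round emblem on top, loose in a nest of the dial. Origin: centre of its underside
- stamped2: a stamped soap bar, olive, 58 x 58 x 38 mm high, pillow-edged with a raised round emblem on top, loose in a nest of the dial. Origin: centre of its underside
- bottle: amber bottle with paper band and black cap, standing: 60 mm across up to 104 mm height, then narrowing to a 34 mm cap, 140 mm high in all, 0.2 to 0.45 kg. Origin: centre of its underside. Either it or the carton stands in the sweep of the handles, the other one clear of it
- carton: kraft carton standing on end, 66 mm (its x) by 50 mm (its y) by 125 mm high, 0.2 to 0.42 kg. Origin: centre of its underside. Either it or the bottle stands in the sweep of the handles, the other one clear of it
- pump: dark green pump bottle, 68 mm across, 190 mm high, spout sticks 37 mm out to its -x; bystander. Origin: centre of its underside
- jar: cream jar, 72 mm across, 80 mm high; bystander. Origin: centre of its underside
- packet: pink packet lying flat, 95 (x) by 62 (y) by 32 mm high; bystander. Origin: centre of its underside
- scraper: scraper with wooden handle lying along its x, 180 mm long, 70 mm wide at the blade (+x end), 24 mm high; bystander. Origin: middle of its length, on the bench
- brush: wooden scrubbing brush, 140 (x) by 50 (y) by 38 mm high, bristles down; bystander. Origin: centre of its underside
- block: single light brown soap block, 70 (x) by 55 (y) by 50 mm high; bystander. Origin: centre of its underside
Things that resemble listed ones, but are neither listed nor needed, are in the scene too. Leave any blue or orange look-alike of the stamped2 alone. Leave any red look-alike of the carton alone.

How it is judged:
By the outcome, as a careful person would: the job done as asked, in the order asked, and still so for the second after the job is handed in, with the robot touching nothing.
It also fails if it takes over 72 s, if anything falls off the work surface, if the arm or the gripper's body presses on something with over 40 N, if the wrist force passes 120 N, or if a joint passes its speed limit or range.

## Working session

There is one attempt and no reset: what is moved stays moved. The work goes in short steps, Python scripts to look and compute and a shell command to move; the robot and the scene stay as the last step left them, time stands still between calls to the robot, and variables do not carry over. Pictures are saved under pics/ and viewed, at most 10 in all, crops included, and the job is handed in when it is done.

```bash
ls; mkdir -p pics
python3 - <<'E'
from cell import *
import cv2
s=sense();print(s)
for n in("scene","top"):
    c=calibration(n);print(n,c)
    cv2.imwrite(f"pics/{n}0.png",get_image(n))
E
```

```text
pics
{'t': 0.0, 'joint_positions': array([-1.24681157e+00,  4.87823413e-02,  9.75661290e-02,  1.62198310e+00,
       -2.77975817e-05,  1.44301877e+00]), 'qd': array([ 0.00054602,  0.00145497,  0.00023599,  0.00080015,  0.00203087,
       -0.00036348]), 'joint_efforts': array([ 6.50300299e-04, -3.38780022e+01,  3.20016253e+01,  2.02885835e-02,
        7.98107394e-07,  3.67719508e-06]), 'eef_pos': array([ 0.22898979, -0.4717658 ,  0.2380848 ]), 'tool_rot': array([-3.05945914e+00, -7.03072551e-01,  4.12848372e-04]), 'force': array([-0.15236092, -0.85994997, -0.08402514]), 'torque': array([-0.00360091,  0.02787632, -0.07156428]), 'grip_force': 0.0, 'grip_width': 0.08509931233581129}
scene {'mtx': array([[467.85971241,   0.        , 247.98789103],
       [  0.        , 467.85971241, 186.33816698],
       [  0.        ,   0.        ,   1.        ]]), 'origin': array([1.58041411, 0.5521266 , 1.13677989]), 'orientation': array([-1.35933615, -2.12488842,  0.97445632])}
top {'mtx': array([[388.66639567,   0.        , 250.75542975],
       [  0.        , 388.66639567, 185.99314456],
       [  0.        ,   0.        ,   1.        ]]), 'origin': array([0.34090784, 0.03776072, 1.18981245]), 'orientation': array([-2.13452171,  2.15577886, -0.13307993])}
```

View pics/top0.png

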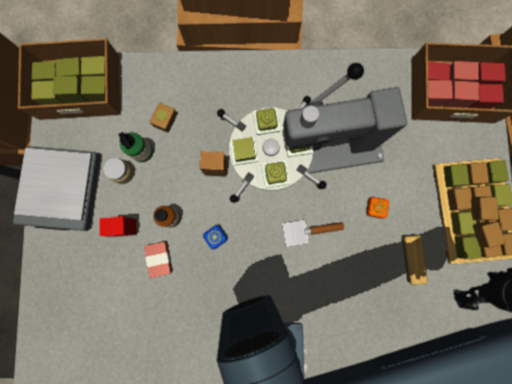

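View pics/scene0.png

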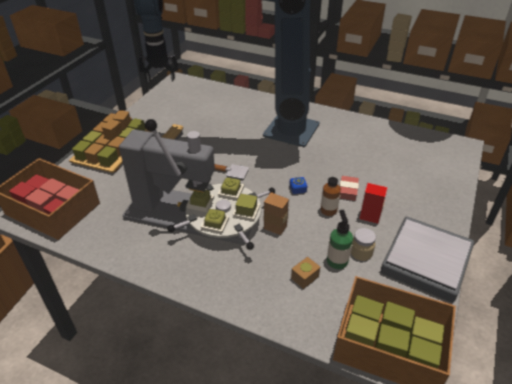

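The top view shows the carton at px (212,162), beside the dial's left handles. The blank is at (244,149), opposite the stamp, so it needs a half turn. The bottle is at (165,215), the hub at (271,147), and the red and pink look-alikes at (118,226) and (157,258). Next I'll measure.

```bash
cat > h.py <<'E'
import numpy as np, cv2
from scipy.spatial.transform import Rotation as R
from cell import *
def ray(n,p,c=None):
    c=c or calibration(n)
    d=R.from_rotvec(c["orientation"]).apply(np.linalg.inv(c["mtx"])@[p[0],p[1],1])
    return np.array(c["origin"]),d/np.linalg.norm(d)
def plane(n,p,z,c=None):
    o,d=ray(n,p,c); return o+d*(z-o[2])/d[2]
def tri(rays):
    A=sum(np.eye(3)-np.outer(d,d) for o,d in rays); b=sum((np.eye(3)-np.outer(d,d))@o for o,d in rays)
    x=np.linalg.solve(A,b); return x,[np.linalg.norm(np.cross(x-o,d)) for o,d in rays]
def proj(n,X,c=None):
    c=c or calibration(n)
    q=R.from_rotvec(c["orientation"]).inv().apply(np.array(X)-c["origin"]); q=c["mtx"]@q; return q[:2]/q[2]
E
python3 - <<'E'
from h import *
t=cv2.imread("pics/top0.png"); s=cv2.imread("pics/scene0.png")
a=cv2.resize(t[85:275,90:345],None,fx=3.1,fy=3.1,interpolation=cv2.INTER_CUBIC)
b=cv2.resize(s[160:285,160:400],None,fx=3.3,fy=3.3,interpolation=cv2.INTER_CUBIC)
cv2.imwrite("pics/a.png",a);cv2.imwrite("pics/b.png",b);print(a.shape,b.shape)
for nm,p,z in [("hub",(271,147),.086),("h0",(307,101),.06),("h1",(222,113),.06),("h2",(235,198),.06),("h3",(323,185),.06),("cartontop",(212,162),.125),("bottle",(165,215),.14)]:
    X=plane("top",p,z);print(nm,X.round(3),proj("scene",X).round(0))
print(R.from_rotvec(sense()["tool_rot"]).as_matrix().round(2))
E
```

```text
(589, 790, 3) (412, 792, 3)
hub [ 0.606 -0.009  0.086] [223. 203.]
h0 [ 0.753 -0.121  0.06 ] [171. 228.]
h1 [0.719 0.136 0.06 ] [249. 245.]
h2 [0.461 0.097 0.06 ] [270. 191.]
h3 [ 0.496 -0.161  0.06 ] [200. 177.]
cartontop [0.556 0.158 0.125] [276. 199.]
bottle [0.408 0.283 0.14 ] [329. 178.]
[[ 0.9   0.44 -0.  ]
 [ 0.44 -0.9   0.  ]
 [ 0.   -0.   -1.  ]]
```

View pics/a.png

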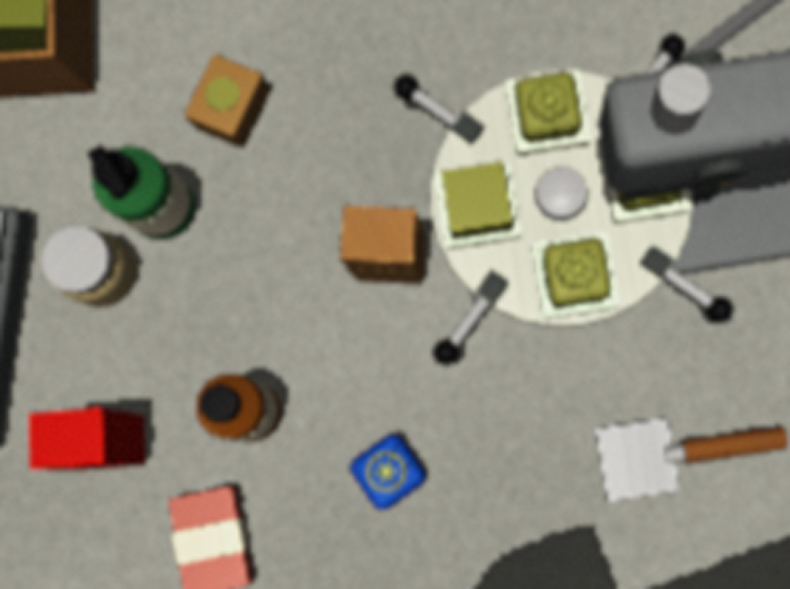

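View pics/b.png

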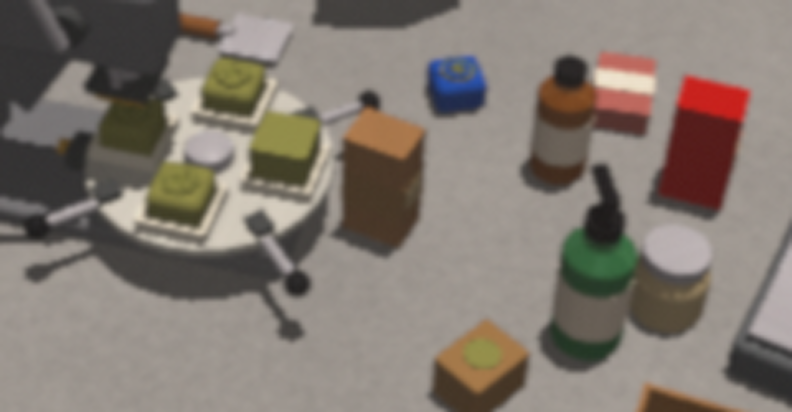

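The crops confirm it. In crop a, the blank is the plain bar at (478,198), on the far side from the head. The kraft carton is at (378,228), between the handles at (406,87) and (447,351). The area around (265,290) between the pump and the bottle is free. Next I'll make precise two-view measurements.

Run:
```python
from h import *
t=cv2.imread("pics/top0.png"); s=cv2.imread("pics/scene0.png")
def top_face(img,roi,lo,hi):
    x,y,w,h=roi; hsv=cv2.cvtColor(img[y:y+h,x:x+w],cv2.COLOR_BGR2HSV)
    m=cv2.inRange(hsv,lo,hi); c=max(cv2.findContours(m,0,2)[0],key=cv2.contourArea)
    r=cv2.minAreaRect(c); q=cv2.approxPolyDP(c,2.5,True)[:,0]+[x,y]
    M=cv2.moments(c); return np.array([M['m10']/M['m00']+x,M['m01']/M['m00']+y]),cv2.boxPoints(r)+[x,y],q
for img,roi in((t,(195,145,35,35)),(s,(262,190,30,45))):
    x,y,w,h=roi; v=cv2.cvtColor(img,cv2.COLOR_BGR2HSV); 
    print(v[y:y+h:5,x+w//2].tolist())
# carton, bright top face
ct,bt,qt=top_face(t,(195,145,35,35),(5,100,135),(20,255,255))
cs,bs,qs=top_face(s,(260,190,32,45),(5,100,120),(20,255,255))
print(ct,bt.round(1).tolist(),qt.tolist());print(cs,bs.round(1).tolist(),qs.tolist())
print("tri",tri([ray("top",ct),ray("scene",cs)]))
for z in(.125,): print([plane("top",p,z).round(3).tolist() for p in bt])
# balls
B=[]
for p in((222,113),(235,198),(323,185)):
    x,y=p[0]-7,p[1]-7; g=cv2.cvtColor(t[y:y+15,x:x+15],cv2.COLOR_BGR2GRAY)
    m=(g<45).astype(np.uint8); M=cv2.moments(m,True); c=(M['m10']/M['m00']+x,M['m01']/M['m00']+y)
    X=plane("top",c,.06);B.append(X);print("ball",c,m.sum(),X.round(4))
mid=(B[0]+B[2])/2; print("hub",mid.round(4)); 
for b in B: print(np.linalg.norm(b-mid).round(4),np.degrees(np.arctan2(*(b-mid)[1::-1])).round(1))
print("hubcap",plane("top",(271,147),.086))
for n,p,z in(("pump",(138,148),.0),("bottle",(90+250/3.1,85+415/3.1),.0),("blue",(90+388/3.1,85+470/3.1),.038),("jar",(117,170),.08),("block",(162,117),.05)):
    print(n,plane("top",p,z).round(3))
```

```text
[[28, 22, 152], [23, 31, 147], [16, 162, 170], [15, 161, 168], [15, 161, 170], [15, 161, 79], [16, 85, 81]]
[[15, 23, 155], [13, 112, 166], [14, 142, 169], [14, 139, 161], [14, 115, 73], [13, 116, 75], [15, 111, 71], [15, 113, 72], [14, 115, 73]]
[211.46438746 160.04320988] [[200.0, 152.0], [223.0, 152.0], [223.0, 169.0], [200.0, 169.0]] [[201, 152], [200, 167], [222, 168], [222, 152]]
[276.08311229 200.12378426] [[264.4, 201.8], [268.1, 191.3], [288.0, 198.3], [284.2, 208.9]] [[265, 200], [279, 207], [287, 201], [273, 193]]
tri (array([0.56135109, 0.15937657, 0.12457723]), [np.float64(2.379349137416132e-05), np.float64(2.3793491374084035e-05)])
[[0.585, 0.192, 0.125], [0.584, 0.127, 0.125], [0.535, 0.127, 0.125], [0.536, 0.191, 0.125]]
ball (220.3939393939394, 112.72727272727273) 33 [0.7197 0.1405 0.06  ]
ball (233.7948717948718, 198.25641025641025) 39 [0.4601 0.1009 0.06  ]
ball (321.7692307692308, 184.5897435897436) 39 [ 0.4977 -0.1571  0.06  ]
hub [ 0.6087 -0.0083  0.06  ]
0.1856 53.3
0.1844 143.7
0.1856 -126.7
hubcap [ 0.60589923 -0.00918071  0.086     ]
pump [0.628 0.405 0.   ]
bottle [0.405 0.298 0.   ]
blue [0.35  0.157 0.038]
jar [0.544 0.44  0.08 ]
block [0.712 0.319 0.05 ]
```

Carton: top centre (0.561, 0.159), height 0.125 by triangulation, sides aligned with the world axes. Hub: (0.608, -0.008), with the press x axis at about -81.5°. I'll swing over to the carton now.

```bash
python3 -m crank '{"dp":[[0.138,-0.145,-0.03],[0.138,-0.145,-0.03],[0.138,-0.145,-0.03],[0.138,-0.145,-0.03],[0.138,-0.145,-0.03]],"delta_rot":[[0,0,-0.6],[0,0,-0.6],[0,0,-0.6],[0,0,-0.6],[0,0,-0.6]],"gripper":[0,0,0,0,0]}' 40
python3 -m crank '{"dp":[[0.195,-0.042,0],[0.195,-0.042,0],[0.195,-0.042,0],[0.195,-0.042,0],[0.195,-0.042,0]],"delta_rot":[[0,0,-0.519],[0,0,-0.519],[0,0,-0.519],[0,0,-0.519],[0,0,-0.519]],"gripper":[0,0,0,0,0]}'
python3 -c "
from h import *
s=sense();print(s['eef_pos'],R.from_rotvec(s['tool_rot']).as_matrix().round(3).tolist(),s['joint_positions'].round(2))"
```

```text
t: 0.52
eef_pos: [0.2901, -0.2792, 0.2692]
tool_rot: [-2.712, -1.584, -0.001]
force: [0.7, 0.1, 0.5]
grip_width: 0.0851
grip_force: 0.0
t: 0.93
eef_pos: [0.3502, -0.0888, 0.2691]
tool_rot: [-2.215, -2.227, -0.001]
force: [0.5, -1.0, 0.1]
grip_width: 0.0852
grip_force: 0.0
[ 0.35022526 -0.0887627   0.26910353] [[-0.005, 1.0, 0.0], [1.0, 0.005, 0.001], [0.001, 0.0, -1.0]] [-0.44 -0.37 -0.2   1.73  0.    1.13]
```

```bash
python3 -m crank '{"dp":[[0.19,0.06,0],[0.19,0.06,0],[0.19,0.06,0],[0.19,0.06,0],[0.19,0.06,0]],"delta_rot":[[0,0,0],[0,0,0],[0,0,0],[0,0,0],[0,0,0]],"gripper":[0,0,0,0,0]}' >/dev/null
python3 -m crank '{"dp":[[0.058,0.15,0.03],[0.058,0.15,0.03],[0.058,0.15,0.03],[0.058,0.15,0.03],[0.058,0.15,0.03]],"delta_rot":[[0,0,0],[0,0,0],[0,0,0],[0,0,0],[0,0,0]],"gripper":[0,0,0,0,0]}'
python3 - <<'E'
from h import *
c=calibration("wrist");w=get_image("wrist");cv2.imwrite("pics/w1.png",w)
v=cv2.cvtColor(w,cv2.COLOR_BGR2HSV);m=cv2.inRange(v,(5,90,120),(22,255,255))
for k in sorted(cv2.findContours(m,0,2)[0],key=cv2.contourArea)[-2:]:
    r=cv2.minAreaRect(k);print(r,[plane("wrist",p,.125,c).round(4).tolist() for p in (r[0],*cv2.boxPoints(r))])
print(proj("wrist",(.561,.159,.125),c))
E
```

```text
t: 1.77
eef_pos: [0.564, 0.1584, 0.2299]
tool_rot: [-2.216, -2.219, 0.011]
force: [-0.8, -0.8, -2.6]
grip_width: 0.0857
grip_force: 0.0
((432.0, 16.5), (33.0, 84.0), 90.0) [[0.679, 0.2796, 0.125], [0.6506, 0.2893, 0.125], [0.7047, 0.2892, 0.125], [0.7081, 0.2697, 0.125], [0.6527, 0.2697, 0.125]]
((251.76925659179688, 169.84617614746094), (67.44738006591797, 42.998897552490234), 2.726311206817627) [[0.5611, 0.1772, 0.125], [0.535, 0.1619, 0.125], [0.5374, 0.1942, 0.125], [0.5863, 0.1919, 0.125], [0.5856, 0.1596, 0.125]]
[251.69368645 193.59395066]
```

View pics/w1.png

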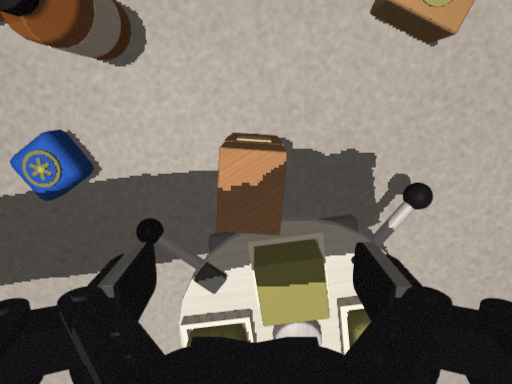

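The wrist view shows the carton centred at (252,185), half in shadow. Its edges match the first measurement and it is turned about -2.7°. I'll correct for that, descend and grip.

```bash
python3 -m crank '{"dp":[[0.001,-0.003,0.0],[0.001,-0.003,0.04],[0.001,-0.003,0.08],[0.001,-0.003,0.12],[0.001,-0.003,0.154]],"delta_rot":[[0,0,0.045],[0,0,0.045],[0,0,0.045],[0,0,0.045],[0,0,0.045]],"gripper":[0,0,0,0,0]}'
python3 -m crank '{"dp":[[0,0,0],[0,0,0],[0,0,0],[0,0,0],[0,0,0]],"delta_rot":[[0,0,0],[0,0,0],[0,0,0],[0,0,0],[0,0,0]],"gripper":[0.2,0.5,1,1,1]}' 40
python3 -m crank '{"dp":[[0,0,0],[0,0,0],[0,0,0],[0,0,0],[0,0,0]],"delta_rot":[[0,0,0],[0,0,0],[0,0,0],[0,0,0],[0,0,0]],"gripper":[1,1,1,1,1]}'
```

```text
t: 2.23
eef_pos: [0.5557, 0.157, 0.0837]
tool_rot: [-2.271, -2.17, 0.001]
force: [-0.2, -0.1, 0.0]
grip_width: 0.0853
grip_force: 0.0
t: 2.65
eef_pos: [0.5595, 0.1578, 0.0888]
tool_rot: [2.269, 2.169, 0.007]
force: [0.1, -0.2, -2.9]
grip_width: 0.0497
grip_force: 47.5
t: 3.07
eef_pos: [0.5595, 0.1578, 0.0887]
tool_rot: [2.269, 2.169, 0.007]
force: [0.4, 0.1, 6.1]
grip_width: 0.0496
grip_force: 48.4
```

```bash
python3 -m crank '{"dp":[[0,0,-0.02],[0,0,-0.05],[0,0,-0.05],[0,0,-0.05],[0,0,-0.05]],"delta_rot":[[0,0,0],[0,0,0],[0,0,0],[0,0,0],[0,0,0]],"gripper":[1,1,1,1,1]}'
python3 -m crank '{"dp":[[0.03,-0.013,0],[0.06,-0.026,0],[0.09,-0.04,0],[0.104,-0.045,0],[0.104,-0.045,0]],"delta_rot":[[0,0,0],[0,0,0],[0,0,0],[0,0,0],[0,0,0]],"gripper":[1,1,1,1,1]}'
python3 -m crank '{"dp":[[0,0,0],[0,0,0],[0,0,0.015],[0,0,0.03],[0,0,0.038]],"delta_rot":[[0,0,0],[0,0,0],[0,0,0],[0,0,0],[0,0,0]],"gripper":[1,1,1,1,1]}'
python3 -m crank '{"dp":[[0,0,0],[0,0,0],[0,0,0],[0,0,0],[0,0,0]],"delta_rot":[[0,0,0],[0,0,0],[0,0,0],[0,0,0],[0,0,0]],"gripper":[1,1,1,1,1]}'
python3 -c "
from h import *
for n in('scene','top'): cv2.imwrite(f'pics/{n}1.png',get_image(n))"
```

```text
t: 3.48
eef_pos: [0.5571, 0.1575, 0.1347]
tool_rot: [-2.271, -2.171, 0.001]
force: [0.2, 0.3, -3.6]
grip_width: 0.0494
grip_force: 47.8
t: 3.9
eef_pos: [0.514, 0.2663, 0.1327]
tool_rot: [-2.263, -2.174, 0.005]
force: [-0.1, -0.2, -3.3]
grip_width: 0.05
grip_force: 47.6
t: 4.32
eef_pos: [0.5164, 0.2617, 0.0949]
tool_rot: [-2.272, -2.168, 0.005]
force: [-0.5, -0.7, -4.1]
grip_width: 0.0494
grip_force: 47.5
t: 4.73
eef_pos: [0.5178, 0.2636, 0.0985]
tool_rot: [2.27, 2.17, 0.003]
force: [-0.3, 0.8, -1.6]
grip_width: 0.0497
grip_force: 47.5
```

```bash
python3 -m crank '{"dp":[[0,0,0.002],[0,0,0.004],[0,0,0.006],[0,0,0.007],[0,0,0.007]],"delta_rot":[[0,0,0],[0,0,0],[0,0,0],[0,0,0],[0,0,0]],"gripper":[1,1,1,1,1]}'
python3 -m crank '{"dp":[[0,0,0.001],[0,0,0.002],[0,0,0.003],[0,0,0.003],[0,0,0.003]],"delta_rot":[[0,0,0],[0,0,0],[0,0,0],[0,0,0],[0,0,0]],"gripper":[1,1,1,1,1]}'
```

```text
t: 5.25
eef_pos: [0.5166, 0.2633, 0.0896]
tool_rot: [-2.27, -2.171, 0.002]
force: [-0.3, -0.4, -3.1]
grip_width: 0.0495
grip_force: 47.5
t: 5.67
eef_pos: [0.5171, 0.2634, 0.0886]
tool_rot: [2.27, 2.171, 0.001]
force: [-2.7, -1.7, 5.4]
grip_width: 0.0496
grip_force: 48.1
```

```bash
python3 -m crank '{"dp":[[0,0,0],[0,0,0],[0,0,0],[0,0,0],[0,0,0]],"delta_rot":[[0,0,0],[0,0,0],[0,0,0],[0,0,0],[0,0,0]],"gripper":[0.36,0.3,0.2,0.15,0.15]}' 
python3 -m crank '{"dp":[[0,0,0],[0,0,-0.03],[0,0,-0.06],[0,0,-0.09],[0,0,-0.12]],"delta_rot":[[0,0,0],[0,0,0],[0,0,0],[0,0,0],[0,0,0]],"gripper":[0.15,0.15,0.15,0.15,0.15]}'
python3 -m crank '{"dp":[[0,0,0],[-0.05,-0.04,0],[-0.08,-0.08,0],[-0.1,-0.12,0],[-0.1,-0.14,0]],"delta_rot":[[0,0,0],[0,0,0],[0,0,0],[0,0,0],[0,0,0]],"gripper":[0.5,1,1,1,1]}'
python3 - <<'E'
from h import *
I={n:get_image(n) for n in('scene','top')}
for n in I: cv2.imwrite(f'pics/{n}2.png',I[n])
cv2.imwrite("pics/c.png",np.vstack([cv2.resize(I['top'][90:275,90:345],(480,348)),cv2.resize(I['scene'][160:285,160:400],(480,250))]))
E
```

```text
t: 6.08
eef_pos: [0.5171, 0.2635, 0.0871]
tool_rot: [2.271, 2.171, 0.0]
force: [-0.2, 0.4, -0.4]
grip_width: 0.0725
grip_force: 0.0
t: 6.5
eef_pos: [0.5167, 0.2634, 0.2083]
tool_rot: [-2.271, -2.171, 0.001]
force: [0.2, -0.1, 0.7]
grip_width: 0.0723
grip_force: 0.0
t: 6.92
eef_pos: [0.3804, 0.1709, 0.2066]
tool_rot: [2.273, 2.168, -0.002]
force: [-1.1, 0.2, 1.9]
grip_width: 0.012
grip_force: 0.0
```

View pics/c.png

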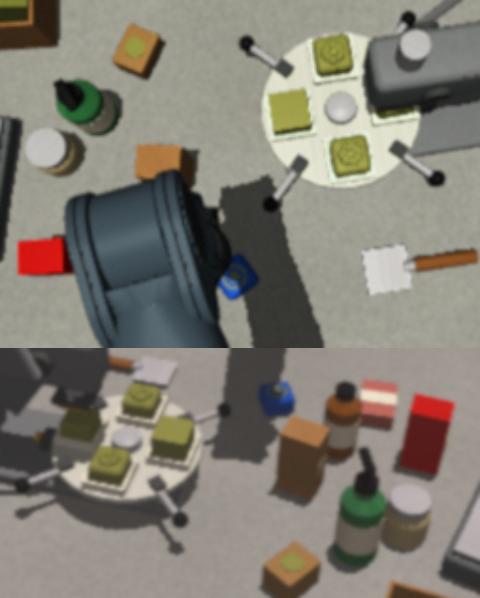

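The carton stands upright at scene crop (302,455), clear of the handles, and the dial hasn't moved. Next I'll put the closed fingers behind handle 2, on its clockwise side.

```bash
python3 -m crank '{"dp":[[-0.015,0.03,0],[-0.03,0.06,0],[-0.045,0.09,0],[-0.058,0.126,0],[-0.058,0.126,0]],"delta_rot":[[0,0,-0.047],[0,0,-0.047],[0,0,-0.047],[0,0,-0.047],[0,0,-0.047]],"gripper":[1,1,1,1,1]}'
python3 -m crank '{"dp":[[0,0,0],[0,0,0],[0,0,0.02],[0,0,0.04],[0,0,0.05]],"delta_rot":[[0,0,0],[0,0,0],[0,0,0],[0,0,0],[0,0,0]],"gripper":[1,1,1,1,1]}'
python3 -m crank '{"dp":[[0,0,0],[0,0,0],[0,0,0],[0,0,0],[0,0,0]],"delta_rot":[[0,0,0],[0,0,0],[0,0,0],[0,0,0],[0,0,0]],"gripper":[1,1,1,1,1]}'
python3 - <<'E'
from h import *
for i in range(4):print(sense()['eef_pos'],sense()['tool_rot']);get_image("top")
c=calibration("wrist");print(c);w=get_image("wrist");cv2.imwrite("pics/w2.png",w)
E
```

```text
t: 7.43
eef_pos: [0.5101, 0.1062, 0.2045]
tool_rot: [2.222, 2.218, -0.001]
force: [-0.2, -0.9, -1.4]
grip_width: 0.0
grip_force: 0.0
t: 7.85
eef_pos: [0.503, 0.1097, 0.1559]
tool_rot: [-2.217, -2.224, 0.002]
force: [-1.2, -0.1, -0.1]
grip_width: 0.0002
grip_force: 0.0
t: 8.27
eef_pos: [0.5053, 0.1092, 0.1588]
tool_rot: [2.218, 2.223, 0.003]
force: [-0.4, 0.3, -0.3]
grip_width: 0.0003
grip_force: 0.0
[0.50530133 0.10915623 0.15882517] [2.21780001 2.22268408 0.00319242]
[0.50521196 0.10907629 0.15856858] [2.21814312 2.22270365 0.00264209]
[0.50507799 0.1090243  0.15829737] [2.21845045e+00 2.22285451e+00 2.07013049e-03]
[0.50491633 0.1090197  0.15802991] [2.21870153e+00 2.22311289e+00 1.44582850e-03]
{'mtx': array([[330.30624632,   0.        , 254.27529012],
       [  0.        , 330.30624632, 192.08854823],
       [  0.        ,   0.        ,   1.        ]]), 'origin': array([0.50440397, 0.17590407, 0.29257518]), 'orientation': array([2.87667420e+00, 2.15870154e-03, 2.47479439e-03])}
```

View pics/w2.png

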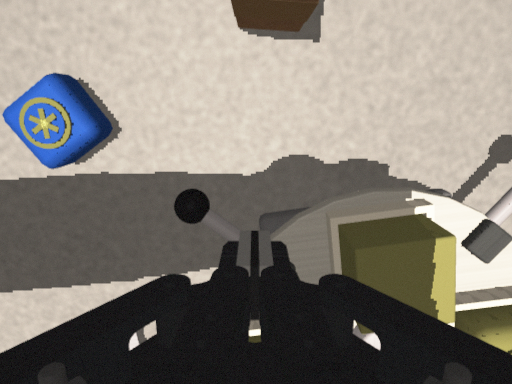

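The wrist view shows the closed fingers' tips at (255,238). Handle 2's ball is at (192,206) and the blank is at (400,280), clear of the gripper body. I'll descend beside the rod.

```bash
python3 -m crank '{"dp":[[-0.001,-0.001,0.015],[-0.001,-0.001,0.035],[-0.001,-0.001,0.055],[-0.001,-0.001,0.075],[-0.001,-0.001,0.085]],"delta_rot":[[0,0,0],[0,0,0],[0,0,0],[0,0,0],[0,0,0]],"gripper":[1,1,1,1,1]}'
python3 -m crank '{"dp":[[0,0,0.005],[0,0,0.01],[0,0,0.012],[0,0,0.012],[0,0,0.012]],"delta_rot":[[0,0,0],[0,0,0],[0,0,0],[0,0,0],[0,0,0]],"gripper":[1,1,1,1,1]}'
python3 -m crank '{"dp":[[0,0,0],[0,0,0],[0,0,0],[0,0,0],[0,0,0]],"delta_rot":[[0,0,0],[0,0,0],[0,0,0],[0,0,0],[0,0,0]],"gripper":[1,1,1,1,1]}'
```

```text
t: 8.93
eef_pos: [0.5018, 0.1078, 0.0696]
tool_rot: [-2.218, -2.222, 0.005]
force: [0.3, -0.8, 0.1]
grip_width: 0.0
grip_force: 0.0
t: 9.35
eef_pos: [0.5043, 0.108, 0.0614]
tool_rot: [2.218, 2.223, 0.002]
force: [0.2, -0.4, -0.1]
grip_width: 0.0001
grip_force: 0.0
t: 9.77
eef_pos: [0.5036, 0.108, 0.0605]
tool_rot: [2.219, 2.223, 0.0]
force: [-0.8, -0.5, -0.5]
grip_width: 0.0
grip_force: 0.0
```

```bash
python3 -m crank '{"dp":[[-0.007,-0.006,0],[-0.013,-0.012,0],[-0.019,-0.017,0],[-0.025,-0.022,0],[-0.032,-0.0265,0]],"delta_rot":[[0,0,0],[0,0,0],[0,0,0],[0,0,0],[0,0,0]],"gripper":[1,1,1,1,1]}'
python3 -m crank '{"dp":[[-0.007,-0.004,0],[-0.014,-0.008,0],[-0.0215,-0.0115,0],[-0.029,-0.0145,0],[-0.0365,-0.0175,0]],"delta_rot":[[0,0,0],[0,0,0],[0,0,0],[0,0,0],[0,0,0]],"gripper":[1,1,1,1,1]}'
python3 - <<'E'
from h import *
I={n:get_image(n) for n in('scene','top')}
cv2.imwrite("pics/d.png",np.vstack([cv2.resize(I['top'][50:235,150:405],(480,348)),cv2.resize(I['scene'][130:255,100:340],(480,250))]))
print(sense()['eef_pos'],sense()['force'])
E
```

```text
t: 10.18
eef_pos: [0.4816, 0.0795, 0.0611]
tool_rot: [2.217, 2.225, 0.025]
force: [11.6, 11.2, -8.3]
grip_width: -0.0002
grip_force: 7.5
t: 10.6
eef_pos: [0.4641, 0.0435, 0.0613]
tool_rot: [-2.216, -2.226, -0.027]
force: [9.0, 12.6, -6.0]
grip_width: -0.0001
grip_force: 7.1
[0.46090371 0.04009625 0.060883  ] [ 1.85664176  1.26476364 -0.14570319]
```

View pics/d.png

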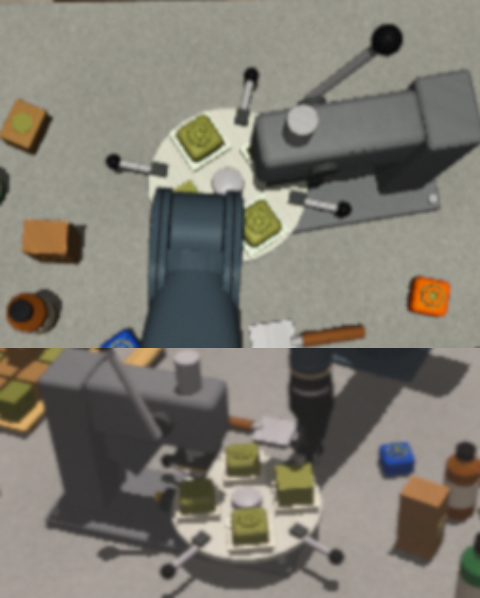

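The dial has turned about 35° with the push, and nothing is in contact apart from finger and rod. I'll continue to just short of the click.

```bash
python3 -m crank '{"dp":[[-0.008,-0.0025,0],[-0.0155,-0.004,0],[-0.0235,-0.0055,0],[-0.0315,-0.007,0],[-0.0425,-0.0075,0]],"delta_rot":[[0,0,0],[0,0,0],[0,0,0],[0,0,0],[0,0,0]],"gripper":[1,1,1,1,1]}'
python3 -m crank '{"dp":[[-0.011,0,0],[-0.0215,0.0005,0],[-0.0325,0.002,0],[-0.043,0.0045,0],[-0.053,0.0075,0]],"delta_rot":[[0,0,0],[0,0,0],[0,0,0],[0,0,0],[0,0,0]],"gripper":[1,1,1,1,1]}'
python3 -m crank '{"dp":[[-0.008,0.0025,0],[-0.015,0.006,0],[-0.0225,0.009,0],[-0.0295,0.013,0],[-0.034,0.016,0]],"delta_rot":[[0,0,0],[0,0,0],[0,0,0],[0,0,0],[0,0,0]],"gripper":[1,1,1,1,1]}'
python3 -m crank '{"dp":[[0,0,0],[0,0,0],[0,0,0],[0,0,0],[0,0,0]],"delta_rot":[[0,0,0],[0,0,0],[0,0,0],[0,0,0],[0,0,0]],"gripper":[1,1,1,1,1]}'
cat > dial.py <<'E'
from h import *
t=get_image("top");hub=np.array([.607,-.0085,.06]);c=calibration("top");out=[]
g=cv2.cvtColor(t,cv2.COLOR_BGR2GRAY)
A=np.radians(np.arange(0,360,.5));v=np.array([np.mean([cv2.getRectSubPix(g,(1,1),tuple(map(float,proj("top",hub+[r*np.cos(a),r*np.sin(a),0],c))))[0,0] for r in(.18,.185,.19)]) for a in A])
L=v<55; k=cv2.connectedComponents(L.astype(np.uint8)[None])
print([(round(np.degrees(A[k[1][0]==i].mean()),1),int((k[1][0]==i).sum())) for i in range(1,k[0])])
E
python3 dial.py
```

```text
t: 11.12
eef_pos: [0.455, 0.0019, 0.0611]
tool_rot: [-2.212, -2.225, -0.025]
force: [7.9, 14.9, -2.1]
grip_width: 0.0004
grip_force: 7.0
t: 11.53
eef_pos: [0.4605, -0.0523, 0.0615]
tool_rot: [-2.212, -2.223, -0.016]
force: [1.0, 11.3, 3.9]
grip_width: -0.0003
grip_force: 5.2
t: 11.95
eef_pos: [0.475, -0.0877, 0.0607]
tool_rot: [-2.214, -2.221, -0.007]
force: [-0.9, 7.4, 3.8]
grip_width: -0.0003
grip_force: 3.5
t: 12.37
eef_pos: [0.4755, -0.0902, 0.0602]
tool_rot: [-2.219, -2.223, 0.001]
force: [0.0, 0.4, 0.4]
grip_width: 0.0003
grip_force: 0.0
[(np.float64(39.5), 13), (np.float64(129.5), 13), (np.float64(187.5), 1), (np.float64(194.0), 17), (np.float64(277.5), 25)]
```

```bash
python3 -m crank '{"dp":[[0.004,0,0],[0.004,0,-0.02],[0.004,0,-0.05],[0.004,0,-0.08],[0.004,0,-0.1]],"delta_rot":[[0,0,0],[0,0,0],[0,0,0],[0,0,0],[0,0,0]],"gripper":[1,1,1,1,1]}'
python3 dial.py
python3 -m crank '{"dp":[[0.04,0,0],[0.08,-0.01,0],[0.12,-0.01,0],[0.155,-0.01,0],[0.17,-0.01,0]],"delta_rot":[[0,0,0],[0,0,0],[0,0,0],[0,0,0],[0,0,0]],"gripper":[1,1,1,1,1]}'
python3 dial.py
```

```text
t: 12.83
eef_pos: [0.4766, -0.086, 0.1631]
tool_rot: [2.217, 2.222, 0.002]
force: [1.8, -0.5, 0.4]
grip_width: 0.0
grip_force: 0.0
[(np.float64(39.5), 13), (np.float64(129.5), 13), (np.float64(187.2), 6), (np.float64(194.0), 19), (np.float64(291.5), 5)]
t: 13.3
eef_pos: [0.4648, 0.0878, 0.1602]
tool_rot: [-2.214, -2.227, -0.002]
force: [0.4, -0.1, 0.9]
grip_width: -0.0
grip_force: 0.0
[(np.float64(39.5), 13), (np.float64(79.0), 5), (np.float64(161.0), 21), (np.float64(172.5), 7), (np.float64(220.3), 12), (np.float64(278.2), 22)]
```

```bash
sed -i 's/^t=get_image("top");/import sys\nt=cv2.imread(sys.argv[1]) if len(sys.argv)>1 else get_image("top");/' dial.py
python3 dial.py pics/top0.png
python3 -m crank '{"dp":[[0,0,0],[0,0,0],[0,-0.04,0],[0,-0.08,0],[0,-0.1,0]],"delta_rot":[[0,0,0],[0,0,0],[0,0,0],[0,0,0],[0,0,0]],"gripper":[1,1,1,1,1]}'
python3 dial.py
python3 - <<'E'
from h import *
I={n:get_image(n) for n in('scene','top')}
for n in I: cv2.imwrite(f'pics/{n}3.png',I[n])
cv2.imwrite("pics/e.png",np.vstack([cv2.resize(I['top'][50:235,150:405],(480,348)),cv2.resize(I['scene'][130:255,100:340],(480,250))]))
E
```

```text
[(np.float64(52.8), 12), (np.float64(112.2), 8), (np.float64(143.3), 12), (np.float64(233.5), 13), (np.float64(278.2), 22), (np.float64(323.0), 13)]
t: 13.77
eef_pos: [0.3619, 0.0825, 0.1589]
tool_rot: [-2.219, -2.219, 0.007]
force: [0.2, -0.1, -0.5]
grip_width: -0.0006
grip_force: 0.0
[(np.float64(39.5), 13), (np.float64(129.5), 13), (np.float64(148.5), 19), (np.float64(157.3), 6), (np.float64(167.8), 22), (np.float64(220.3), 12), (np.float64(278.5), 23)]
```

View pics/e.png

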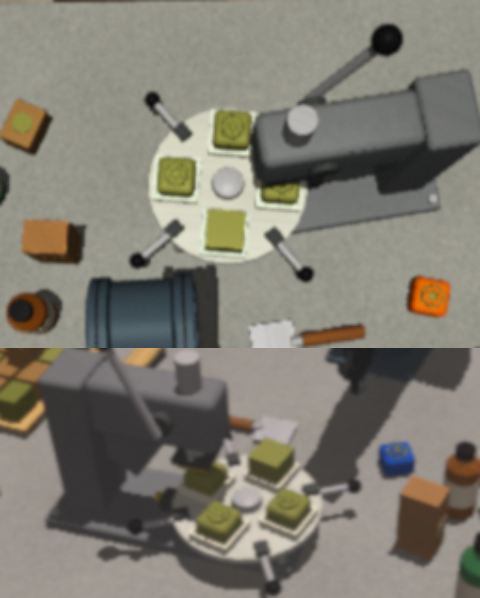

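Handles now read 39.5°, 129.5° and 220°, against 53°, 143.5° and 233.5° at home. The dial stayed where I stopped pushing, 13° short of the click. Nothing is visibly touching it, so friction seems to be holding it there. I'll push the next handle (handle 1, at 129.5°) right round to the home angle.

```bash
python3 -m crank '{"dp":[[0.01,0.04,0],[0.02,0.08,0],[0.035,0.12,0],[0.045,0.155,0],[0.045,0.172,0]],"delta_rot":[[0,0,0],[0,0,0],[0,0,0],[0,0,0],[0,0,0]],"gripper":[1,1,1,1,1]}'
python3 -m crank '{"dp":[[0,0,0],[0,0,0],[0,0,0],[0,0,0],[0,0,0]],"delta_rot":[[0,0,0],[0,0,0],[0,0,0],[0,0,0],[0,0,0]],"gripper":[1,1,1,1,1]}'
```

```text
t: 14.33
eef_pos: [0.5426, 0.1294, 0.159]
tool_rot: [2.219, 2.222, 0.004]
force: [-0.4, -1.5, 0.1]
grip_width: 0.0002
grip_force: 0.0
t: 14.75
eef_pos: [0.5367, 0.1287, 0.1607]
tool_rot: [2.22, 2.223, 0.0]
force: [0.1, -0.3, 0.0]
grip_width: 0.0003
grip_force: 0.0
```

```bash
python3 -m crank '{"dp":[[0,0,0.02],[0,-0.001,0.045],[0,-0.001,0.07],[0,-0.001,0.09],[0,-0.001,0.1]],"delta_rot":[[0,0,0],[0,0,0],[0,0,0],[0,0,0],[0,0,0]],"gripper":[1,1,1,1,1]}'
python3 -m crank '{"dp":[[0,0,0],[0,0,0],[0,0,0],[0,0,0],[0,0,0]],"delta_rot":[[0,0,0],[0,0,0],[0,0,0],[0,0,0],[0,0,0]],"gripper":[1,1,1,1,1]}'
python3 - <<'E'
import numpy as np
P=lambda a:np.array([-.0085+.155*np.sin(np.radians(a)),.607+.155*np.cos(np.radians(a))])
a=118
while a<216:
    print(a,[(P(a+4*i)-P(a)).round(4).tolist() for i in(1,2,3,4,5)]);a+=20
E
```

```text
t: 15.17
eef_pos: [0.5337, 0.1287, 0.0576]
tool_rot: [-2.217, -2.222, 0.005]
force: [-0.5, 0.1, -0.3]
grip_width: -0.0002
grip_force: 0.0
t: 15.58
eef_pos: [0.5378, 0.1292, 0.0622]
tool_rot: [2.218, 2.222, 0.004]
force: [-0.2, 0.1, -0.6]
grip_width: 0.0001
grip_force: 0.0
118 [[-0.0054, -0.0094], [-0.0115, -0.0183], [-0.0181, -0.0269], [-0.0254, -0.0349], [-0.0331, -0.0424]]
138 [[-0.0083, -0.007], [-0.017, -0.0133], [-0.0262, -0.019], [-0.0358, -0.0241], [-0.0457, -0.0285]]
158 [[-0.0102, -0.0037], [-0.0206, -0.0067], [-0.0311, -0.0089], [-0.0419, -0.0104], [-0.0527, -0.0112]]
178 [[-0.0108, 0.0], [-0.0216, 0.0008], [-0.0323, 0.0023], [-0.0429, 0.0045], [-0.0533, 0.0075]]
198 [[-0.0102, 0.0037], [-0.02, 0.0081], [-0.0296, 0.0132], [-0.0388, 0.0189], [-0.0475, 0.0253]]
```

```bash
python3 -m crank '{"dp":[[-0.0055,-0.0095,0],[-0.0115,-0.0185,0],[-0.018,-0.027,0],[-0.0255,-0.036,0],[-0.0335,-0.044,0]],"delta_rot":[[0,0,0],[0,0,0],[0,0,0],[0,0,0],[0,0,0]],"gripper":[1,1,1,1,1]}'
python3 -m crank '{"dp":[[-0.0085,-0.007,0],[-0.017,-0.0135,0],[-0.026,-0.019,0],[-0.036,-0.024,0],[-0.0455,-0.0285,0]],"delta_rot":[[0,0,0],[0,0,0],[0,0,0],[0,0,0],[0,0,0]],"gripper":[1,1,1,1,1]}'
python3 -m crank '{"dp":[[-0.01,-0.0035,0],[-0.0205,-0.0065,0],[-0.031,-0.009,0],[-0.042,-0.0105,0],[-0.0525,-0.011,0]],"delta_rot":[[0,0,0],[0,0,0],[0,0,0],[0,0,0],[0,0,0]],"gripper":[1,1,1,1,1]}'
python3 -m crank '{"dp":[[-0.011,0,0],[-0.0215,0.001,0],[-0.0325,0.0025,0],[-0.043,0.0045,0],[-0.0535,0.0075,0]],"delta_rot":[[0,0,0],[0,0,0],[0,0,0],[0,0,0],[0,0,0]],"gripper":[1,1,1,1,1]}'
python3 -m crank '{"dp":[[-0.0075,0.0025,0],[-0.015,0.006,0],[-0.0225,0.009,0],[-0.0295,0.013,0],[-0.034,0.016,0]],"delta_rot":[[0,0,0],[0,0,0],[0,0,0],[0,0,0],[0,0,0]],"gripper":[1,1,1,1,1]}'
python3 dial.py
```

```text
t: 16.0
eef_pos: [0.4967, 0.0965, 0.0629]
tool_rot: [2.214, 2.221, 0.015]
force: [5.9, 2.1, -0.8]
grip_width: -0.0001
grip_force: 3.1
t: 16.42
eef_pos: [0.4714, 0.0544, 0.0631]
tool_rot: [2.213, 2.225, 0.033]
force: [12.8, 11.2, -5.8]
grip_width: -0.0001
grip_force: 7.9
t: 16.83
eef_pos: [0.4583, 0.0024, 0.0628]
tool_rot: [-2.214, -2.227, -0.029]
force: [8.5, 15.3, -0.8]
grip_width: 0.0004
grip_force: 7.1
t: 17.25
eef_pos: [0.4634, -0.0518, 0.0629]
tool_rot: [-2.213, -2.225, -0.02]
force: [-0.1, 11.1, 6.3]
grip_width: 0.0
grip_force: 5.3
t: 17.67
eef_pos: [0.4779, -0.0876, 0.062]
tool_rot: [-2.215, -2.223, -0.01]
force: [-1.9, 7.9, 4.0]
grip_width: -0.0002
grip_force: 3.5
[(np.float64(37.8), 12), (np.float64(127.7), 12), (np.float64(192.0), 21), (np.float64(278.0), 23)]
```

```bash
python3 -m crank '{"dp":[[-0.0045,0.003,0],[-0.009,0.006,0],[-0.0135,0.009,0],[-0.0175,0.0125,0],[-0.0175,0.0125,0]],"delta_rot":[[0,0,0],[0,0,0],[0,0,0],[0,0,0],[0,0,0]],"gripper":[1,1,1,1,1]}'
python3 -m crank '{"dp":[[0,0,0],[0,0,0],[0,0,0],[0,0,0],[0,0,0]],"delta_rot":[[0,0,0],[0,0,0],[0,0,0],[0,0,0],[0,0,0]],"gripper":[1,1,1,1,1]}'
python3 dial.py
```

```text
t: 18.13
eef_pos: [0.4904, -0.1079, 0.0612]
tool_rot: [2.218, 2.223, 0.002]
force: [0.1, 0.2, -0.3]
grip_width: -0.0
grip_force: 0.0
t: 18.55
eef_pos: [0.4893, -0.1077, 0.0602]
tool_rot: [2.219, 2.223, -0.0]
force: [-0.1, 0.2, -0.4]
grip_width: 0.0
grip_force: 0.0
[(np.float64(48.2), 12), (np.float64(138.2), 12), (np.float64(198.8), 18), (np.float64(283.0), 5), (np.float64(320.2), 6)]
```

```bash
python3 -m crank '{"dp":[[-0.0035,0.003,0],[-0.007,0.006,0],[-0.0095,0.0085,0],[-0.0095,0.0085,0],[-0.0095,0.0085,0]],"delta_rot":[[0,0,0],[0,0,0],[0,0,0],[0,0,0],[0,0,0]],"gripper":[1,1,1,1,1]}'
python3 dial.py
```

```text
t: 19.02
eef_pos: [0.4985, -0.1177, 0.0603]
tool_rot: [2.219, 2.222, -0.001]
force: [-0.3, -0.8, 1.0]
grip_width: -0.0002
grip_force: 0.0
[(np.float64(52.2), 12), (np.float64(142.5), 13), (np.float64(201.5), 17), (np.float64(291.0), 9), (np.float64(322.2), 14)]
```

Within about 0.7° of home. I'll back off, lift, and look again.

```bash
python3 -m crank '{"dp":[[0.005,-0.005,0],[0.008,-0.008,-0.02],[0.008,-0.008,-0.05],[0.008,-0.008,-0.08],[0.008,-0.008,-0.1]],"delta_rot":[[0,0,0],[0,0,0],[0,0,0],[0,0,0],[0,0,0]],"gripper":[1,1,1,1,1]}'
python3 -m crank '{"dp":[[0,-0.04,0],[0.02,-0.08,0],[0.05,-0.11,0],[0.08,-0.13,0],[0.08,-0.13,0]],"delta_rot":[[0,0,0],[0,0,0],[0,0,0],[0,0,0],[0,0,0]],"gripper":[1,1,1,1,1]}'
python3 dial.py; python3 dial.py
python3 - <<'E'
from h import *
I={n:get_image(n) for n in('scene','top')}
t=I['top'];B=[]
for p in((222,113),(235,198),(323,185)):
    x,y=p[0]-7,p[1]-7; g=cv2.cvtColor(t[y:y+15,x:x+15],cv2.COLOR_BGR2GRAY)
    m=(g<45).astype(np.uint8); M=cv2.moments(m,True); print((M['m10']/M['m00']+x).round(2) if 0 else (round(M['m10']/M['m00']+x,2),round(M['m01']/M['m00']+y,2)))
cv2.imwrite("pics/f.png",np.vstack([cv2.resize(t[50:275,90:405],(480,343)),cv2.resize(I['scene'][130:255,100:340],(480,250))]))
E
```

```text
t: 19.48
eef_pos: [0.4905, -0.1092, 0.1633]
tool_rot: [2.217, 2.221, 0.002]
force: [0.6, -0.1, 1.1]
grip_width: -0.0002
grip_force: 0.0
t: 19.9
eef_pos: [0.3552, -0.0254, 0.1599]
tool_rot: [-2.213, -2.225, -0.0]
force: [0.4, 0.0, -0.1]
grip_width: -0.0001
grip_force: 0.0
[(np.float64(52.5), 13), (np.float64(142.8), 12), (np.float64(181.2), 4), (np.float64(187.2), 4), (np.float64(193.5), 7), (np.float64(204.3), 20), (np.float64(233.0), 13), (np.float64(278.5), 23), (np.float64(322.5), 15)]
[(np.float64(52.5), 13), (np.float64(142.8), 12), (np.float64(181.5), 5), (np.float64(188.0), 3), (np.float64(194.0), 5), (np.float64(205.5), 19), (np.float64(233.0), 13), (np.float64(278.5), 23), (np.float64(322.5), 15)]
(220.84, 112.49)
(233.37, 198.05)
(321.21, 185.21)
```

View pics/f.png

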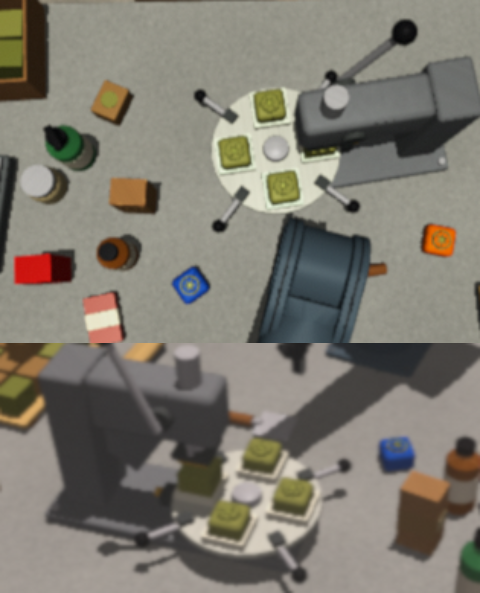

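The final view shows the plain bar under the stamp at (200,480) in the lower half. The handles are back within about 0.5° of their starting pattern. The carton is upright and clear at (130,195), and nothing else has moved.

```bash
python3 -c "
from cell import *
s=sense();print(s['t'],s['force'],s['qd'].round(3));print(job_done())"
```

```text
20.1 [0.02251115 0.09680123 0.77695344] [-0.017  0.027  0.015  0.004  0.002  0.003]
the job is handed in; nothing more can be done
None
```

I stood the carton upright on the bench clear of the handles, then pushed the turntable half a turn anticlockwise so the unstamped bar is under the stamp, within about 0.5° of the click position; it never ran home by itself, so I pushed it there, and I handed the job in at 20 s.

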